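# Hold the toll barrier's key switch turned

## Robot

A 7-joint arm with a two-finger parallel gripper is mounted at the origin on a cart in front of the work surface, level with it; the furniture and walls round the work are solid. World frame = base frame: x ahead of the robot, y to its left, z up, the work surface at z = 0. Lengths are in mm, angles in rad, forces in N, time in s.
With the tool pointing down it reaches from about 425 to 950 mm from the base axis. Payload 4.7 kg.
Tool frame: the origin (TCP) lies on the centre line of the jaws, within the pads' length; the fingertips stand 8 mm ahead of it and the grasp point (between the pads) lies 11 mm behind it; z points along the fingers, y is the line along which they close (so a half turn about z gives the same grasp; the last joint's range is limited). The gripper opens to 85 mm and grips with 20 to 120 N. Pads are 22 mm wide; open, the fingers measure 114 mm over their backs; the gripper's body (76 mm by 85 mm) begins 54 mm behind the grasp point. The pads swing forward as they close: fully open they stand 13 mm farther back than shut.
Start: joints at [-1.364, 0.469, -0.049, 1.532, 0.024, 1.141, -0.082], TCP at [157.651, 656.349, 239.335] pointing down, gripper open.
Joint ranges: [-2.59, 2.59], [-0.33, 1.99], [-1.39, 1.29], [0.1, 2.45], [-1.04, 4.18], [0.21, 1.99], [-2.66, 2.66]. Speed limits (rad/s): [2.57, 2.57, 3.14, 3.14, 3.14, 3.14, 3.14].

## Interface

Orientations are given as [roll, pitch, yaw] about the fixed x, y, z axes, in that order (R = Rz(yaw) Ry(pitch) Rx(roll)).
In Python, from workcell import * gives the robot as it stands.
- The arm moves only by the tool arm_command, never from a script. Its argument "rows" is a list of rows, each a list of 3 entries, a list of its own where there are three numbers: the shift along the world's x, y, z in m, then the turn, a rotation vector about the world's x, y, z in rad, then the opening, from 0 (shut) to 1 (fully open). A call has 1 to 20 rows; each row shifts and turns the commanded pose from where the row before left it; what a row does not reach is not made up. A row lasts 1/10 s, in which the tool goes at most 50 mm and 8.59 degrees, less where a joint would pass 70% of its speed; a pose out of reach is approached as far as the arm can. A call with a gripper value outside its range is refused whole. The fingers move at their own pace and stop on an object; "grip_force" is the grip in N (left out, the last holds). Time passes only in rows, so rows that do not move let the fingers close. It gives the time, the measured TCP pose, the force, the opening and the grip force at its end, in the units of the state.
- observe(): the state, without advancing time (a new reading comes with each control period).
- read_camera(name): name is "side" or "top"; returns a dict with "img" (420x560x3 uint8, red, green, blue), "range_z" (420x560 float32, mm along the optical axis (not along the pixel's ray), 0 where there is no reading), "fov_y" (degrees; the focal length in pixels is half the picture's height over the tangent of half this angle, whatever the lens; pixels are square), "cx", "cy" (the principal point, pixels), "extrinsics" (4x4, takes a point from world to camera coordinates). Camera axes: x right, y down, z forward; pixel columns grow to the right and rows downward; lengths in mm; the calibration is good to about 2 mm. A picture is of the moment at which its call begins.
- job_done(): hands the job in; it is judged then, once.
The state is a dict: "t": time; "qpos": joint angles; "qd": joint speeds; "effort": joint torques, N m; "eef_pos": TCP position; "eef_rot": TCP orientation; "force": force on the tool from outside, world axes, zero at the start; "moment": the same for the moment, N m; "opening": finger opening in mm; "grasp_force": force on a finger pad.
Only numpy, scipy, OpenCV 4.12 (cv2) and the standard library are available. Lean on these libraries where they do the work, as an engineer would, in place of code of your own. Each camera call takes 0.05 s, during which the arm holds its last target. There are 200 camera calls.

## Task

The barrier has to be raised by hand control: take the square-bowed key out of the key block, push it fully home into the key switch on the grey control box, working it past the stiff pins, and only then turn it clockwise a quarter turn to the stop. The switch is sprung, so finish while still gripping the key and holding it turned. Leave the round-bowed key in its slot and everything else where it is.

Things in the scene. Friction and masses are not known exactly. Their poses are not given: they have to be found in the camera images.
- console: grey steel barrier control box, fixed, 110 (own x) x 120 (own y) mm, 50 mm tall, on the left or the right, turned up to 0.3 rad; origin: centre of its underside. Three pilot lamps 11 mm high stand in a row 40 mm behind its centre (own +x); the round key switch sits 12 mm in front of its centre
- lock (a point): middle of the keyway's mouth, on the flat face of the key switch, 53 mm above the cabinet top; x along the keyway at rest, z up; does not turn with the switch. Round aluminium plug 33 mm across in a flush steel bezel 53 mm across; straight keyway 18 long (own x) x 6.6 wide (own y) x 36 mm deep, no chamfer; takes the key either way round
- plug (a joint): angle of the key switch's plug in rad: 0 at rest, grows clockwise seen from above, hard stop at 1.45 (the full quarter turn). Sprung back to 0: 0.02 N m at rest, 0.14 N m at the stop. The key has about 0.1 rad of play in the keyway either way, so the plug lags it by that much
- rack: grey plastic key block, fixed to the top, 48 (own x) x 118 (own y) mm, 40 mm tall, with two slots 60 mm apart (own y = -30 and +30 mm) in which the two keys stand upright; origin: centre of its underside. It stands on the other side from the control box, turned up to 0.3 rad
- key: the barrier key, the one with the SQUARE bow; upright in either slot, its width along the block's y. Origin: middle of the underside of its steel collar (28 x 13 x 5 mm), which lies on the block's top at the start and on the switch's face when fully home. A neck 14 x 7 mm joins the collar to the bow, 5 to 11 mm above the origin. 35 to 70 g
- other_key: another key, same size but with a ROUND bow 34 mm across and a blade 22 mm wide, too wide for the keyway; it stands in the other slot and stays there. Origin as for the barrier key
- flask: steel travel flask with a black lid, 86 mm wide, 170 mm tall, upright at the back; origin: centre of its underside; not part of the job
- sanitiser: pump bottle of hand sanitiser, 46 x 74 mm, 179 mm tall, upright at the back left; origin: centre of its underside; not part of the job
- stapler: stapler, 131 x 36 mm, 46 mm tall, lying along x near the right edge; origin: centre of its underside; not part of the job
- coin_roll: wrapped roll of coins standing upright, 28 mm wide, 58 mm tall, near the right edge; origin: centre of its underside; not part of the job
- paper_roll: white paper roll standing upright, 52 mm wide, 57 mm tall, at the front right corner; origin: centre of its underside; not part of the job
- stamp: hand stamp, base 30 x 46 mm, 70 mm tall, upright at the front edge between control box and key block; origin: centre of its underside; not part of the job
- eraser: small eraser, 21 x 45 mm, 12 mm tall, lying behind the gap between control box and key block; origin: centre of its underside; not part of the job
- pins (a point): inside the keyway, 16 mm below its mouth: two stiff spring pins stick in from the keyway's two sides, 13 and 19 mm down. The key's tapered blade wedges them aside under some 8 to 18 N of straight push, less if the key is rocked a few degrees about the vertical
- bow (a point): middle of that key's black bow, 27 mm above the key's origin: 34 wide (key x) x 10 thick (key y) x 32 tall mm, from 11 to 43 mm above the origin; to be gripped across its 10 mm thickness
- tip (a point): lower end of that key's steel blade, 28 mm below the key's origin: blade 16 mm wide (key x), 5 mm thick (key y), its last 8 mm tapering to about 12 x 2.4 mm
Not all that is in view belongs to the job. What is shaped like the key but green is not meant.

How it is judged (in metres and radians):
On the way, in this order (a step that is already met when the one before it is completed fails the run):
1. the square-bowed key is lifted clear of the key block (z of key in the frame of rack above 0.07 m and contact force between the fingers and key above 1 N), for 0.1 s.
2. the key is fully home in the switch, still unturned (z of key in the frame of lock between -0.004 and 0.003 m and horizontal distance between key and lock below 0.004 m and angle between key's own z axis and vertical below 0.1 rad and value of joint plug below 0.3 rad), for 0.1 s.
3. the key is turned to the stop (z of key in the frame of lock between -0.004 and 0.003 m and horizontal distance between key and lock below 0.004 m and angle between key's own z axis and vertical below 0.1 rad and value of joint plug above 1.2 rad), for 0.2 s.
At the end, for the whole second after the job is handed in: the square-bowed key is fully home in the switch (collar within 3 mm of its face, within 4 mm of its middle, upright within 0.1 rad), the switch is turned clockwise by more than 1.2 rad and still, and the fingers still hold the key (all of step 3 and velocity of joint plug between -0.1 and 0.1 rad/s and contact force between the fingers and key above 1 N); the arm keeps its last pose, push and grip.
It fails at once if the switch is turned before the key is fully home (value of joint plug above 0.5 rad and z of key in the frame of lock above 0.006 m).
It fails at once if the round-bowed key is moved from its slot (distance of other_key from where it was at the start of the episode above 0.015 m).
It fails at once if a bystander is shoved or knocked over (distance of any of flask, sanitiser, stapler, coin_roll, paper_roll, stamp, eraser from where it was at the start of the episode above 0.03 m or angle between any of flask, sanitiser, stapler, coin_roll, paper_roll, stamp, eraser's own z axis and vertical above 0.5 rad).
It also fails if it takes over 43 s, if anything falls off the work surface, if the arm or the gripper's body presses on something with over 40 N, if the wrist force passes 120 N, or if a joint passes its speed limit or range.

## Working session

There is one attempt and no reset: what is moved stays moved. The work goes in short steps, Python scripts to look and compute and a tool call to move; the robot and the scene stay as the last step left them, time stands still between calls to the robot, and variables do not carry over. Pictures are saved under pics/ and viewed, at most 10 in all, crops included, and the job is handed in when it is done.

Besides the shell and the picture viewer there is one more tool, called after ">>>" as name(argument=value, ...) on one line, values as JSON. arm_command: Moves the arm, as the interface text tells. Its arguments: {"type":"object","properties":{"rows":{"type":"array","items":{"type":"array"}},"grip_force":{"type":"number"}},"required":["rows"]}

```bash
mkdir -p pics; cat > h.py <<'E'
from workcell import *
import numpy as np, cv2
def grab(n):
    c=read_camera(n); h=c["img"].shape[0]; f=h/2/np.tan(np.radians(c["fov_y"])/2)
    T=np.array(c["extrinsics"]); Ti=np.linalg.inv(T)
    v,u=np.mgrid[0:h,0:c["img"].shape[1]]; z=c["range_z"]
    P=np.stack([(u-c["cx"])/f*z,(v-c["cy"])/f*z,z,np.ones_like(z)],-1)@Ti.T
    return c,f,T,Ti,P[...,:3]
def ray(c,f,Ti,u,v,h):
    o=Ti[:3,3]; d=Ti[:3,:3]@np.array([(u-c["cx"])/f,(v-c["cy"])/f,1.]); return o+d*(h-o[2])/d[2]
E
python3 - <<'E'
from h import *
for n in("top","side"):
    c,f,T,Ti,P=grab(n); cv2.imwrite(f"pics/{n}0.png",c["img"][...,::-1]); np.savez(f"{n}0.npz",img=c["img"],P=P,f=f,T=T,cx=c["cx"],cy=c["cy"]); print(n,f,Ti[:3,3],Ti[:3,2])
print(observe())
E
```

```text
top 385.1284025650597 [ 448.08518055 -166.99420317  956.18465297] [ 0.07735132  0.00244212 -0.99700091]
side 409.3640844135313 [300.13690999 582.24145194 486.77613015] [ 0.25791105 -0.84495674 -0.46854029]
{'t': 0.1, 'qpos': array([-1.36389301,  0.46938993, -0.04856659,  1.53355433,  0.02410314,
        1.1410148 , -0.08230753]), 'qd': array([ 0.00010542, -0.00157757,  0.00138499, -0.00431314, -0.00048352,
       -0.0003633 ,  0.0008361 ]), 'effort': array([ 1.27660740e-03, -5.11514390e+01, -4.67786682e-02, -2.38392341e+01,
        1.07894861e-02,  4.31950466e-03,  8.31183229e-06]), 'eef_pos': array([157.58168616, 655.82901701, 238.35514146]), 'eef_rot': array([-3.13981348e+00,  7.75324432e-05,  2.90578646e+00]), 'force': array([-0.76475182, -0.32265185, -0.37082508]), 'moment': array([-0.02970847, -0.00124789, -0.01357689]), 'grasp_force': 0.0, 'opening': 85.18472107070028}
```

View pics/top0.png

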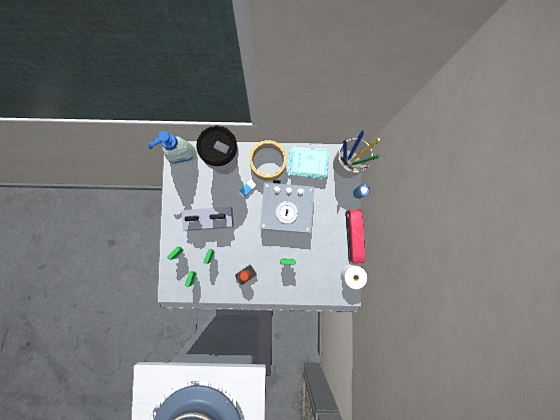

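View pics/side0.png

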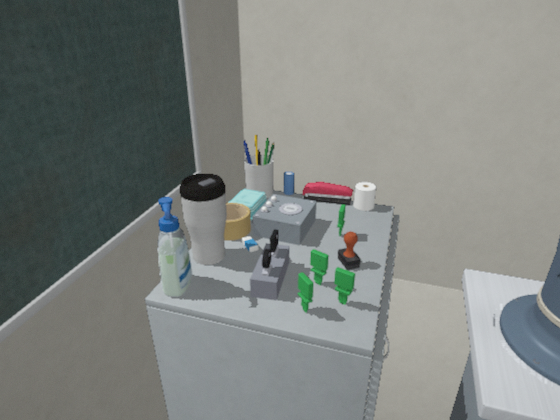

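The top view shows the rack at (208,218) with two black bows at (192,218) and (217,216), and the control box at (287,211) with the keyway at its plug. Things that could be mistaken for the key are the four green keys at (175,253), (209,256), (190,279) and (288,262), plus the round-bowed key in the other slot. In the side view the two bows are at (267,255) and (274,240). Next I'll take a close crop of the bows and measure.

```bash
python3 - <<'E'
from h import *
a=np.load("side0.npz");b=np.load("top0.npz")
A=cv2.resize(a["img"][220:300,240:300],None,fx=7,fy=7,interpolation=cv2.INTER_CUBIC)
B=cv2.resize(b["img"][195:240,175:240],None,fx=6,fy=6,interpolation=cv2.INTER_CUBIC)
C=cv2.resize(b["img"][180:240,255:320],None,fx=4.7,fy=4.7,interpolation=cv2.INTER_CUBIC)
o=np.zeros((570,800,3),np.uint8); o[:560,:420]=A[:, :420]; o[:270,420:800]=B[:, :380]; o[275:275+282,430:430+305]=C[:282,:305]
cv2.imwrite("pics/crop1.png",o[...,::-1])
def comps(d,P,m,lab,amin):
    n,L,S,Cn=cv2.connectedComponentsWithStats(m.astype(np.uint8),connectivity=8)
    for i in range(1,n):
        if S[i,4]>=amin:
            p=P[L==i]; r=cv2.minAreaRect(p[:,:2].astype(np.float32)); print(lab,np.round(Cn[i],1),S[i,4],"mean",p.mean(0).round(1),"med",np.median(p,0).round(1),"rect",np.round(r[0],1),np.round(r[1],1),round(r[2],1),"z",p[:,2].min().round(),p[:,2].max().round())
for n,d in(("top",b),("side",a)):
    P=d["P"];img=d["img"].astype(int);z=P[...,2];mx=img.max(-1)
    W=(P[...,0]>350)&(P[...,0]<900)&(abs(P[...,1])<700)
    print(n,"table z",np.median(z[W&(abs(z)<15)]))
    comps(d,P,W&(mx<45)&(z>44)&(z<95),n+" dark",6)
    comps(d,P,W&(z>34)&(z<44),n+" z40",60)
    comps(d,P,W&(z>45)&(z<58),n+" z50",60)
E
```

```text
top table z -0.3264557726934072
top dark [344.5 162. ] 6 mean [ 638.8 -335.1   71.2] med [ 638.4 -334.6   73.3] rect [ 639.  -335.8] [ 0.7 17.1] 19.5 z 45.0 92.0
top dark [220.8 217.1] 15 mean [503.9 -51.7  76.4] med [503.8 -50.9  79.8] rect [504.1 -52.4] [ 4.1 16.4] 17.5 z 58.0 83.0
top dark [190.7 218.4] 39 mean [499.4  16.6  78.9] med [498.5  17.3  79.6] rect [499.3  16.6] [ 7.  27.9] 1.4 z 67.0 84.0
top dark [211.9 217.6] 8 mean [502.1 -32.   80.8] med [501.3 -31.1  80.8] rect [501.6 -32.5] [11.6  4.2] 69.6 z 78.0 84.0
top z40 [ 63.8 126.9] 67 mean [718.1 341.6  39.2] med [718.1 344.   39.5] rect [717.8 338.7] [124.6   2.8] 89.2 z 34.0 44.0
top z40 [159.7 128.8] 118 mean [718.1 108.4  39.3] med [718.1 114.4  39.5] rect [718.2 113.6] [227.6   2.4] 89.8 z 34.0 44.0
top z40 [324.8 132.2] 90 mean [ 718.1 -292.8   38.8] med [ 718.1 -299.3   38.4] rect [ 718.2 -290.7] [169.9   2.3] 89.9 z 34.0 44.0
top z40 [309.6 160.8] 705 mean [ 647.7 -257.1   35.9] med [ 647.9 -258.    35.7] rect [ 648.9 -257.1] [87. 64.] 86.6 z 34.0 41.0
top z40 [206.8 217.9] 829 mean [503.6 -13.5  39.7] med [501.9
[... 3795 characters left out ...]
 51.4] med [635.5 -17.3  51.3] rect [640.  -28.5] [66.  30.2] 34.2 z 45.0 58.0
side z50 [ 72.5 330.2] 1361 mean [719.1 238.9  51.5] med [719.1 256.3  51.4] rect [719.2 200.5] [346.8   4.6] 90.0 z 45.0 58.0
side z50 [175.2 270.4] 202 mean [650.8  80.   51.6] med [646.8  86.6  51.8] rect [650.4  70.3] [62.6 33.8] 57.1 z 45.0 58.0
side z50 [319.4 262.7] 110 mean [414.1 -17.1  51.7] med [413.7 -16.9  51.7] rect [415.2 -17.1] [ 9.9 33.1] 83.1 z 45.0 58.0
side z50 [342.6 281.1] 104 mean [365.   23.1  51.7] med [364.5  23.1  51.7] rect [364.8  23.1] [ 5.2 30.9] 74.0 z 45.0 58.0
side z50 [305.7 289.4] 96 mean [419.5  62.7  51.6] med [418.9  64.2  51.7] rect [423.3  61.2] [10.6 33.7] 64.0 z 45.0 58.0
```

View pics/crop1.png

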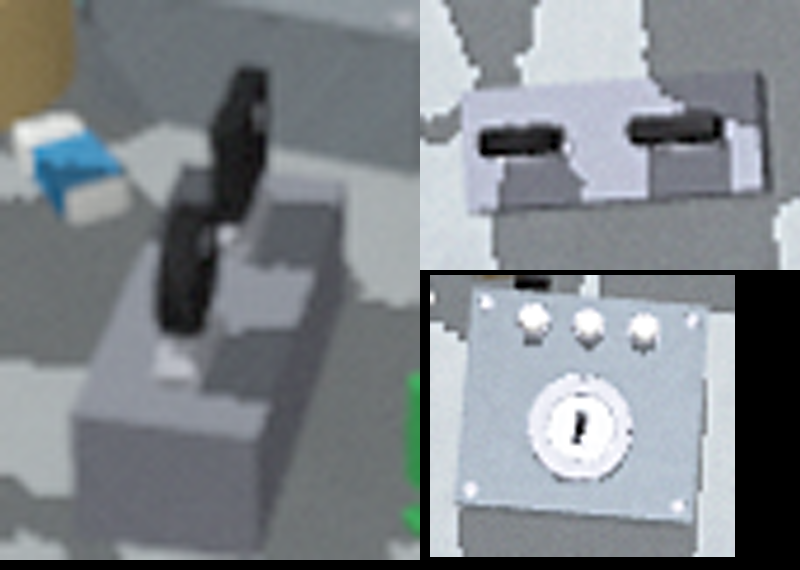

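The crop shows that the far bow, on the robot's right, is flat-topped with square corners and casts a rectangular shadow. The near (left) bow is oval. So the target is the right slot, at top pixel (217,216), and the keyway runs roughly along world x. I'll move to a hover over it.

>>> arm_command(rows=[[[0.024,-0.036,0],[0,0,-0.124],1],[[0.024,-0.036,0],[0,0,-0.124],1],[[0.024,-0.036,0],[0,0,-0.124],1],[[0.024,-0.036,0],[0,0,-0.124],1],[[0.024,-0.036,0],[0,0,-0.124],1],[[0.024,-0.036,0],[0,0,-0.124],1],[[0.024,-0.036,0],[0,0,-0.124],1],[[0.024,-0.036,0],[0,0,-0.124],1],[[0.024,-0.036,0],[0,0,-0.124],1],[[0.024,-0.036,0],[0,0,-0.124],1],[[0.011,-0.034,-0.005],[0,0,0],1],[[0.011,-0.034,-0.005],[0,0,0],1],[[0.011,-0.034,-0.005],[0,0,0],1],[[0.011,-0.034,-0.005],[0,0,0],1],[[0.011,-0.034,-0.005],[0,0,0],1],[[0.011,-0.034,-0.005],[0,0,0],1],[[0.011,-0.034,-0.005],[0,0,0],1],[[0.011,-0.034,-0.005],[0,0,0],1],[[0.011,-0.034,-0.005],[0,0,0],1],[[0.011,-0.034,-0.005],[0,0,0],1]])

```text
t: 2.1
eef_pos: [507.7, -44.9, 189.0]
eef_rot: [-3.141, -0.0, 1.666]
force: [-0.5, 1.4, -0.3]
opening: 85.1
grasp_force: 0.0
```

```bash
python3 - <<'E'
from h import *
a=np.load("side0.npz");b=np.load("top0.npz")
for n,d in(("top",b),("side",a)):
    P=d["P"];z=P[...,2]
    for lab,y0,y1 in(("R",-70,-17),("L",-10,45)):
        m=(abs(P[...,0]-504)<25)&(P[...,1]>y0)&(P[...,1]<y1)&(z>(60 if n=="side" else 78))&(z<90)
        p=P[m]; r=cv2.minAreaRect(p[:,:2].astype(np.float32)); print(n,lab,len(p),"rect",np.round(r[0],1),np.round(r[1],1),round(r[2],1),"ymin/max",p[:,1].min().round(1),p[:,1].max().round(1),"z95",np.percentile(p[:,2],95).round(1),"xmed",np.median(p[:,0]).round(1))
# key switch in top
c=dict(cx=float(b["cx"]),cy=float(b["cy"]));f=float(b["f"]);Ti=np.linalg.inv(b["T"])
P=b["P"];img=b["img"].astype(int)
g=img.max(-1)
print(g[204:222,278:298])
sub=np.clip(150-g[206:218,283:292],0,None).astype(float)
v,u=np.mgrid[206:218,283:292]; w=sub/sub.sum(); uc,vc=(u*w).sum(),(v*w).sum()
M=np.array([[ (w*(u-uc)**2).sum(),(w*(u-uc)*(v-vc)).sum()],[0,(w*(v-vc)**2).sum()]]);M[1,0]=M[0,1]
e,V=np.linalg.eigh(M);k=V[:,1]
q=[ray(c,f,Ti,uc+s*k[0]*4,vc+s*k[1]*4,53) for s in(-1,0,1)]; print("keyway",uc,vc,np.round(q,1),"yaw",np.arctan2(q[2][1]-q[0][1],q[2][0]-q[0][0]))
# bright bezel circle
m=(g>205).astype(np.uint8); n,L,S,C=cv2.connectedComponentsWithStats(m)
i=np.bincount(L[200:224,275:299][m[200:224,275:299]>0]).argmax(); p=P[L==i]
h=cv2.minEnclosingCircle(p[:,:2].astype(np.float32)); print("bezel",S[i],h,p.mean(0))
# lamps
m=(np.abs(P[...,0]-580)<30)&(np.abs(P[...,1]+205)<55)&(P[...,2]>55)&(P[...,2]<66)
n,L,S,C=cv2.connectedComponentsWithStats(m.astype(np.uint8))
for i in range(1,n): print("lamp",S[i,4],P[L==i].mean(0))
print(observe()["eef_pos"],observe()["eef_rot"],observe()["qpos"].round(2))
E
```

```text
top R 68 rect [506.8 -43.6] [10.3 32.2] 6.6 ymin/max -59.6 -27.8 z95 84.9 xmed 506.2
top L 42 rect [500.3  17.1] [ 9.1 24.9] 1.3 ymin/max 4.7 29.7 z95 84.2 xmed 502.2
side R 134 rect [506.8 -40. ] [ 9.9 34.2] 3.0 ymin/max -57.0 -23.0 z95 82.4 xmed 505.0
side L 136 rect [501.7  21.1] [10.6 32.3] 4.5 ymin/max 4.7 37.4 z95 82.4 xmed 499.0
[[206 233 248 250 248 246 245 249 249 255 253 248 246 247 248 245 235 195
  205 204]
 [233 247 246 248 247 245 227 228 163 172 207 227 228 247 247 248 248 222
  201 208]
 [249 246 247 245 221 231 255 255 255 255 255 255 238 230 245 247 250 246
  219 202]
 [248 246 241 227 243 254 255 255 255 255 255 255 255 252 223 249 250 250
  243 200]
 [247 245 244 243 255 255 255 255 242 247 255 255 255 255 251 218 250 249
  245 221]
 [245 241 233 255 255 254 255 255 127 148 227 255 255 255 255 214 251 249
  246 217]
 [245 240 223 255 254 254 255 255 117  60 195 255 255 254 255 252 237 248
  247 237]
 [247 242 245 255 254 254 255 255  70  48 209 255 255 253 254 255 234 248
  248 248]
 [243 235 248 255 254 255 255 248   3  78 246 255 255 253 254 255 236 249
  245 22
[... 694 characters left out ...]
14 241 255 249 245 247 250 248 246 245 247 251 254 203 134 193
  211 208]]
keyway 286.35155412647373 212.14576634512326 [[ 529.7 -203.7   53. ]
 [ 520.4 -202.5   53. ]
 [ 511.  -201.3   53. ]] yaw 3.014716545248156
bezel [  158   140   209   166 18502] ((481.7417907714844, -140.34127807617188), 306.7655944824219) [ 464.05008093 -145.35674988   12.39741957]
lamp 1 [ 583.40696546 -155.59527115   55.62133141]
lamp 23 [ 574.15013744 -178.80478318   58.7224122 ]
lamp 23 [ 572.62370631 -206.32248701   58.26591241]
lamp 22 [ 570.6349936  -234.164594     58.29765057]
[507.67257967 -44.91831187 188.96105995] [-3.14133371e+00 -2.66565100e-04  1.66604304e+00] [-0.45  0.28  0.55  2.   -0.18  0.91  0.29]
```

>>> arm_command(rows=[[[-0.0007,0.0024,-0.02],[0,0,0],1],[[0,0,-0.03],[0,0,0],1],[[0,0,-0.03],[0,0,0],1],[[0,0,-0.02],[0,0,0],1],[[0,0,-0.02],[0,0,0],1],[[0,0,-0.01],[0,0,0],1],[[0,0,0],[0,0,0],0.3],[[0,0,0],[0,0,0],0],[[0,0,0],[0,0,0],0],[[0,0,0],[0,0,0],0],[[0,0,0],[0,0,0],0],[[0,0,0],[0,0,0],0],[[0,0,0],[0,0,0],0]], grip_force=60)

```text
t: 3.4
eef_pos: [507.8, -41.2, 60.0]
eef_rot: [3.14, -0.0, 1.666]
force: [0.6, 0.9, 3.5]
opening: 9.3
grasp_force: 60.5
```

>>> arm_command(rows=[[[0,0,0.008],[0,0,0],0],[[0,0,0.01],[0,0,0],0],[[0,0,0.015],[0,0,0],0],[[0,0,0.02],[0,0,0],0],[[0,0,0.025],[0,0,0],0],[[0,0,0.025],[0,0,0],0],[[0,0,0],[0,0,0],0],[[0,0,0],[0,0,0],0]])

```text
t: 4.2
eef_pos: [506.2, -41.2, 162.7]
eef_rot: [-3.141, -0.001, 1.666]
force: [-0.3, 0.2, -1.0]
opening: 9.4
grasp_force: 59.9
```

```bash
python3 - <<'E'
from h import *
print(observe()["eef_pos"],observe()["qpos"].round(2),observe()["opening"],observe()["force"])
c,f,T,Ti,P=grab("side"); np.savez("side1.npz",img=c["img"],P=P)
g=observe()["eef_pos"]; p=T@np.array([*g,1]); u=int(c["cx"]+f*p[0]/p[2]);v=int(c["cy"]+f*p[1]/p[2]); print(u,v)
o=cv2.resize(c["img"][v-60:v+60,u-60:u+60],None,fx=4.5,fy=4.5,interpolation=cv2.INTER_CUBIC)
cv2.imwrite("pics/lift.png",o[...,::-1])
E
```

```text
[506.24463383 -41.19166358 162.69629668] [-0.45  0.31  0.55  2.03 -0.21  0.85  0.31] 9.369429073417566 [-0.2719949   0.18855382 -1.00927755]
274 195
```

View pics/lift.png

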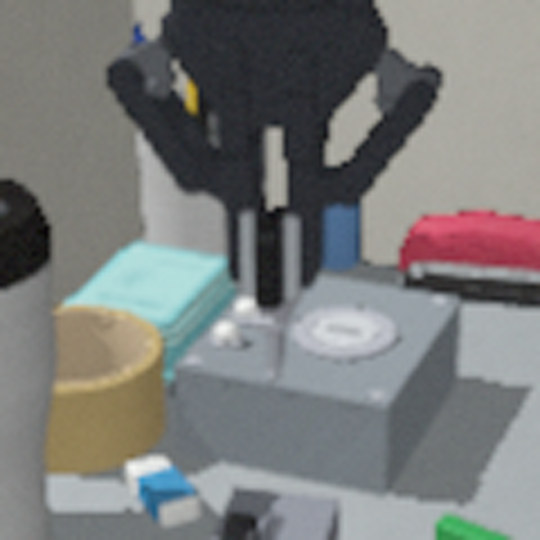

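The key is held upright, with the bow between the pads at (268,260) and the blade pointing straight down at (278,340). Now I'll move it over the switch.

>>> arm_command(rows=[[[0.0014,-0.016,0],[0,0,0.1405],0],[[0.0014,-0.016,0],[0,0,0.1405],0],[[0.0014,-0.016,0],[0,0,0.1405],0],[[0.0014,-0.016,0],[0,0,0.1405],0],[[0.0014,-0.016,0],[0,0,0.1405],0],[[0.0014,-0.016,0],[0,0,0.1405],0],[[0.0014,-0.016,0],[0,0,0.1405],0],[[0.0014,-0.016,-0.01],[0,0,0.1405],0],[[0.0014,-0.016,-0.02],[0,0,0.1405],0],[[0.0014,-0.016,-0.018],[0,0,0.1405],0],[[0,0,0],[0,0,0],0],[[0,0,0],[0,0,0],0],[[0,0,0],[0,0,0],0]])

```text
t: 5.55
eef_pos: [521.2, -200.2, 114.7]
eef_rot: [3.141, -0.0, 3.07]
force: [-0.3, 0.4, -0.5]
opening: 8.9
grasp_force: 59.8
```

```bash
python3 - <<'E'
from h import *
s=observe();print(s["eef_pos"],s["eef_rot"],s["qpos"].round(2))
c,f,T,Ti,P=grab("side"); np.savez("side2.npz",img=c["img"],P=P,f=f,T=T,cx=c["cx"],cy=c["cy"])
p=T@np.array([520.8,-203,75,1]); u=int(c["cx"]+f*p[0]/p[2]);v=int(c["cy"]+f*p[1]/p[2]); print(u,v)
o=cv2.resize(c["img"][v-35:v+35,u-45:u+45],None,fx=8,fy=8,interpolation=cv2.INTER_CUBIC)
cv2.imwrite("pics/hover.png",o[...,::-1])
for _ in range(4): print(observe()["eef_pos"])
E
```

```text
[ 521.15746517 -200.24256669  114.65497244] [ 3.14099137e+00 -2.79667709e-05  3.06995171e+00] [ 0.09  0.43  0.25  1.95 -0.15  0.78  1.93]
291 198
[ 521.41739924 -200.15503362  114.91205792]
[ 521.41739924 -200.15503362  114.91205792]
[ 521.41739924 -200.15503362  114.91205792]
[ 521.41739924 -200.15503362  114.91205792]
```

View pics/hover.png

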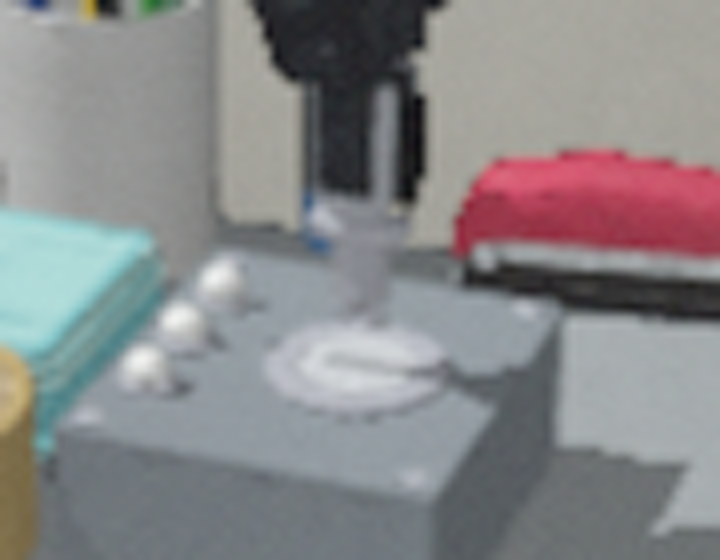

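The view shows the key at (365,270) in the crop, with its tip just above the plug. The plug ellipse is centred near (360,365) and the keyway runs roughly parallel to the blade's width. I'll measure the blade against the switch in the side camera.

```bash
python3 - <<'E'
from h import *
a=np.load("side0.npz");b=np.load("side2.npz")
f=float(b["f"]);T=b["T"];Ti=np.linalg.inv(T);c=dict(cx=float(b["cx"]),cy=float(b["cy"]))
c0=dict(cx=float(a["cx"]),cy=float(a["cy"]));Ti0=np.linalg.inv(a["T"])
P=b["P"]
for z0,z1 in((90,94),(94,100),(85,90),(78,85),(70,78),(64,70)):
    m=(abs(P[...,0]-521)<30)&(abs(P[...,1]+203)<25)&(P[...,2]>z0)&(P[...,2]<=z1); p=P[m]
    if len(p): print(z0,z1,len(p),"x",p[:,0].min().round(1),p[:,0].max().round(1),"y",np.percentile(p[:,1],[5,50,95]).round(1), "fit yaw",np.polyfit(p[:,0],p[:,1],1)[0].round(3) if len(p)>5 else "")
# bezel: bright region in side0 over console top -> rays to z=53
for nm,d,cc,TT in(("side",a,c0,Ti0),("top",np.load("top0.npz"),None,None)):
    if cc is None: cc=dict(cx=float(d["cx"]),cy=float(d["cy"]));TT=np.linalg.inv(d["T"])
    Q=d["P"];g=d["img"].max(-1).astype(int)
    reg=(abs(Q[...,0]-521)<36)&(abs(Q[...,1]+203)<36)&(Q[...,2]>30)&(Q[...,2]<58)
    ff=float(d["f"])
    base=np.median(g[reg]); 
    u0,v0=[(int(x.min())-1,int(x.max())+2) for x in np.where(reg)[::-1]]
    S=4; big=cv2.resize(d["img"][v0[0]:v0[1],u0[0]:u0[1]].max(-1),None,fx=S,fy=S,interpolation=cv2.INTER_CUBIC)
    t,bw=cv2.threshold(big,0,255,cv2.THRESH_OTSU)
    cs,_=cv2.findContours(bw,cv2.RETR_EXTERNAL,cv2.CHAIN_APPROX_NONE); k=cv2.convexHull(max(cs,key=cv2.contourArea))[:,0]
    pts=np.array([ray(cc,ff,TT,(x+.5)/S-.5+u0[0],(y+.5)/S-.5+v0[0],53)[:2] for x,y in k])
    (ex,ey),ax,_=cv2.fitEllipse(pts.astype(np.float32)); print(nm,"thr",t,"bezel",round(ex,1),round(ey,1),np.round(ax,1), "enc",cv2.minEnclosingCircle(pts.astype(np.float32)))
    # keyway dark
    ctr=(abs(Q[...,0]-521)<12)&(abs(Q[...,1]+203)<12)&(Q[...,2]<58)
    vs,us=np.where(ctr); w=np.clip(np.median(g[ctr])-25-g[ctr],0,None).astype(float);w/=w.sum()
    R=np.array([ray(cc,ff,TT,u,v,53)[:2] for u,v in zip(us,vs)]); mu=(w[:,None]*R).sum(0); C=((R-mu)*w[:,None]).T@(R-mu); e,V=np.linalg.eigh(C); print("  keyway",mu.round(1),"yaw",np.arctan(V[1,1]/V[0,1]).round(3),"len",np.sqrt(12*e).round(1))
E
```

```text
90 94 5 x 512.5 526.8 y [-197.3 -196.4 -195.6] fit yaw 
94 100 45 x 506.1 533.4 y [-202.9 -194.4 -192.1] fit yaw 0.026
85 90 13 x 512.4 527.1 y [-199.3 -198.3 -195.7] fit yaw -0.056
78 85 21 x 512.6 527.0 y [-199.5 -197.5 -195.4] fit yaw -0.13
70 78 20 x 512.8 527.3 y [-199.8 -197.7 -194.8] fit yaw -0.096
64 70 9 x 515.2 525.5 y [-201.7 -198.7 -197.8] fit yaw -0.235
side thr 172.0 bezel 523.2 -201.2 [51.  54.1] enc ((523.5540161132812, -201.57571411132812), 27.47425651550293)
  keyway [ 519.5 -201.6] yaw 0.301 len [0.  3.9]
top thr 224.0 bezel 521.5 -202.7 [51.9 52.7] enc ((521.5635986328125, -203.05300903320312), 26.963092803955078)
  keyway [ 520.7 -202.4] yaw -0.173 len [ 4.5 15. ]
```

>>> arm_command(rows=[[[0.0025,-0.0018,-0.003],[0,0,0],0],[[0,0,-0.006],[0,0,0],0],[[0,0,0],[0,0,0],0],[[0,0,0],[0,0,0],0]])

```text
t: 6.0
eef_pos: [523.3, -202.8, 105.1]
eef_rot: [3.141, -0.001, 3.071]
force: [-1.6, -0.3, -0.3]
opening: 9.0
grasp_force: 59.8
```

```bash
cat > m.py <<'E'
from h import *
import sys
a=np.load("side0.npz")
s=observe();print(s["eef_pos"].round(1),s["eef_rot"].round(3),s["force"].round(1))
c,f,T,Ti,P=grab("side"); 
ze=s["eef_pos"][2]-20
for z0,z1 in((ze-1,ze+6),(ze-18,ze-2)):
    m=(abs(P[...,0]-521)<30)&(abs(P[...,1]+203)<25)&(P[...,2]>z0)&(P[...,2]<=z1)&(P[...,2]>56); p=P[m]
    if len(p): print(z0.round(),len(p),"x",np.percentile(p[:,0],[0,3,97,100]).round(1),"mid",((p[:,0].min()+p[:,0].max())/2).round(1),"y",np.percentile(p[:,1],[5,50,95]).round(1))
p=T@np.array([521,-203,60,1]); u=int(c["cx"]+f*p[0]/p[2]);v=int(c["cy"]+f*p[1]/p[2])
o=np.hstack([cv2.resize(i[v-22:v+22,u-20:u+20],None,fx=10,fy=10,interpolation=cv2.INTER_CUBIC) for i in(c["img"],a["img"])])
cv2.imwrite(f"pics/{sys.argv[1]}.png",o[...,::-1]); print(u-20,v-22)
E
python3 m.py near
```

```text
[ 523.3 -202.8  105.1] [ 3.141e+00 -1.000e-03  3.071e+00] [-1.6 -0.3 -0.3]
84.0 47 x [508.  508.4 535.7 536.1] mid 522.1 y [-204.9 -197.9 -194.5]
67.0 49 x [514.2 514.4 529.8 530.3] mid 522.3 y [-203.6 -200.1 -198.1]
271 182
```

View pics/near.png

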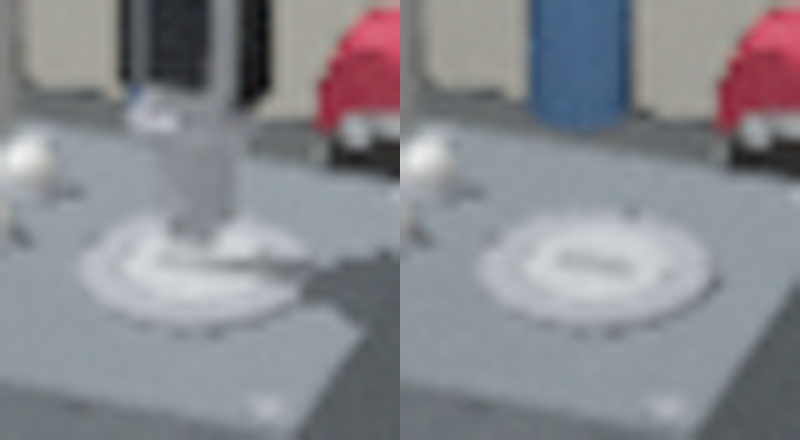

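The left half shows the tip at (195,240), in line horizontally with the keyway's middle, which is at (197,262) in the unoccluded right half. The offset in height fits a gap of about 4–5 mm. I'll lower gently and watch the force.

>>> arm_command(rows=[[[0,0,-0.003],[0,0,0],0],[[0,0,-0.002],[0,0,0],0],[[0,0,-0.002],[0,0,0],0],[[0,0,-0.001],[0,0,0],0],[[0,0,0],[0,0,0],0]])

```text
t: 6.55
eef_pos: [523.3, -203.0, 97.1]
eef_rot: [3.141, -0.0, 3.071]
force: [-0.6, 0.5, -0.8]
opening: 9.1
grasp_force: 59.8
```

>>> arm_command(rows=[[[0,0,-0.002],[0,0,0],0],[[0,0,-0.002],[0,0,0],0],[[0,0,-0.002],[0,0,0],0],[[0,0,0],[0,0,0],0]])

```text
t: 6.95
eef_pos: [523.2, -203.0, 90.9]
eef_rot: [3.141, -0.001, 3.071]
force: [-0.4, -0.0, -1.1]
opening: 8.8
grasp_force: 59.8
```

>>> arm_command(rows=[[[0,0,-0.0015],[0,0,0],0],[[0,0,-0.0015],[0,0,0],0],[[0,0,-0.001],[0,0,0],0],[[0,0,0],[0,0,0],0]])

```text
t: 7.35
eef_pos: [523.4, -203.2, 87.2]
eef_rot: [-3.141, -0.0, 3.071]
force: [-0.3, -0.2, -1.0]
opening: 9.2
grasp_force: 59.9
```

>>> arm_command(rows=[[[0,0,-0.0015],[0,0,0],0],[[0,0,-0.0015],[0,0,0],0],[[0,0,-0.001],[0,0,0],0],[[0,0,0],[0,0,0],0]], grip_force=100)

```text
t: 7.75
eef_pos: [523.4, -203.3, 83.5]
eef_rot: [-3.141, 0.0, 3.071]
force: [-1.3, -1.0, 2.3]
opening: 8.5
grasp_force: 98.0
```

>>> arm_command(rows=[[[0,0,-0.001],[0,0,0.05],0],[[0,0,-0.001],[0,0,-0.05],0],[[0,0,-0.001],[0,0,-0.05],0],[[0,0,-0.001],[0,0,0.05],0],[[0,0,0],[0,0,0],0]])

```text
t: 8.25
eef_pos: [523.5, -203.3, 80.5]
eef_rot: [3.141, 0.0, 3.071]
force: [-3.6, 0.6, 9.5]
opening: 8.6
grasp_force: 99.4
```

>>> arm_command(rows=[[[0,0,-0.001],[0,0,0.06],0],[[0,0,-0.001],[0,0,-0.06],0],[[0,0,-0.001],[0,0,-0.06],0],[[0,0,-0.001],[0,0,0.06],0],[[0,0,0],[0,0,0.06],0],[[0,0,0],[0,0,-0.06],0]])

```text
t: 8.85
eef_pos: [523.5, -203.0, 75.7]
eef_rot: [3.141, 0.0, 3.07]
force: [-2.3, -0.6, 2.7]
opening: 8.5
grasp_force: 98.2
```

>>> arm_command(rows=[[[0,0,-0.001],[0,0,0.04],0],[[0,0,-0.001],[0,0,-0.04],0],[[0,0,-0.001],[0,0,-0.04],0],[[0,0,-0.001],[0,0,0.04],0],[[0,0,0],[0,0,0],0]])

```text
t: 9.35
eef_pos: [523.6, -203.0, 73.0]
eef_rot: [3.141, 0.0, 3.071]
force: [-3.8, -0.2, 14.5]
opening: 8.7
grasp_force: 100.0
```

>>> arm_command(rows=[[[0,0,-0.001],[0,0,0.05],0],[[0,0,-0.0005],[0,0,-0.05],0],[[0,0,0],[0,0,-0.05],0],[[0,0,0],[0,0,0.05],0],[[0,0,0],[0,0,0],0]])

```text
t: 9.85
eef_pos: [523.6, -203.2, 72.8]
eef_rot: [3.141, 0.001, 3.071]
force: [-7.4, 2.2, 24.9]
opening: 8.3
grasp_force: 101.3
```

```bash
python3 m.py home
```

```text
[ 523.6 -203.2   72.8] [3.141e+00 1.000e-03 3.071e+00] [-7.4  2.2 24.9]
52.0 24 x [509.3 509.9 535.9 536.6] mid 522.9 y [-205.9 -199.6 -196.2]
271 182
```

View pics/home.png

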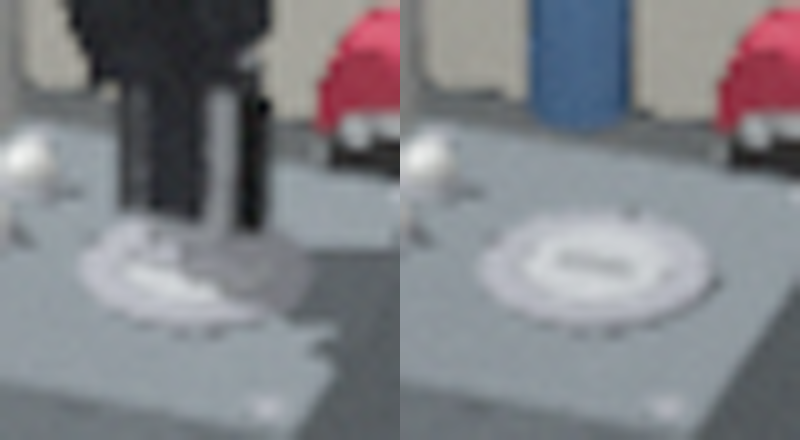

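The collar lies on the switch face at (200,240) in the left half and the bow is upright. z has stopped changing while the force rises, so the key is home. I'll relieve the side load and start turning.

>>> arm_command(rows=[[[-0.0008,0.0002,0.0005],[0,0,0],0],[[0,0,0],[0,0,-0.05],0],[[-0.0001,-0.0001,0],[0,0,-0.1],0],[[-0.0001,-0.0001,0],[0,0,-0.1],0],[[-0.0001,-0.0001,0],[0,0,-0.1],0],[[-0.0001,-0.0001,0],[0,0,-0.1],0],[[0,0,0],[0,0,0],0]])

```text
t: 10.6
eef_pos: [523.2, -203.1, 72.9]
eef_rot: [3.14, 0.001, 2.62]
force: [-4.6, 1.8, 19.4]
opening: 8.8
grasp_force: 101.1
```

>>> arm_command(rows=[[[-0.0002,0,0],[0,0,-0.1],0],[[-0.0002,0,0],[0,0,-0.1],0],[[-0.0002,-0.0001,0],[0,0,-0.1],0],[[-0.0001,-0.0001,0],[0,0,-0.1],0],[[-0.0001,-0.0001,0],[0,0,-0.1],0],[[-0.0001,-0.0001,0],[0,0,-0.1],0],[[0,0,0],[0,0,0],0]])

```text
t: 11.3
eef_pos: [523.0, -203.0, 72.9]
eef_rot: [3.138, -0.0, 2.02]
force: [-3.9, 3.1, 20.1]
opening: 8.2
grasp_force: 101.3
```

```bash
python3 -c "
from workcell import *
s=observe();print(s['moment'].round(3),s['qpos'].round(3))"
```

```text
[0.746 0.976 0.066] [-0.094  0.531  0.517  1.98  -0.391  0.726  1.109]
```

>>> arm_command(rows=[[[-0.0001,0.0001,0],[0,0,-0.1],0],[[-0.0001,0.0001,0],[0,0,-0.1],0],[[-0.0001,0,0],[0,0,-0.1],0],[[-0.0001,0,0],[0,0,-0.1],0],[[0,0,0],[0,0,-0.08],0],[[0,0,0],[0,0,0],0],[[0,0,0],[0,0,0],0]])

```text
t: 12.0
eef_pos: [523.0, -202.8, 72.9]
eef_rot: [3.138, -0.002, 1.542]
force: [-3.2, 2.9, 19.5]
opening: 8.5
grasp_force: 101.1
```

```bash
python3 -c "
from workcell import *
s=observe();print(s['moment'].round(3),s['qpos'].round(3),s['qd'].round(3))"
```

```text
[0.761 0.779 0.137] [-0.185  0.561  0.645  1.986 -0.494  0.75   0.728] [ 0.004 -0.001 -0.005  0.002 -0.    -0.002  0.002]
```

>>> arm_command(rows=[[[0,0,0],[0,0,-0.06],0],[[0,0,0],[0,0,-0.04],0],[[0,0,0],[0,0,0],0],[[0,0,0],[0,0,0],0],[[0,0,0],[0,0,0],0],[[0,0,0],[0,0,0],0],[[0,0,0],[0,0,0],0]])

```text
t: 12.7
eef_pos: [523.1, -202.7, 72.9]
eef_rot: [3.138, -0.002, 1.444]
force: [-3.6, 3.7, 19.6]
opening: 8.4
grasp_force: 101.0
```

```bash
python3 m.py turned; python3 -c "
from workcell import *
s=observe();print(s['moment'].round(3),s['qd'].round(3))"
```

```text
[ 523.1 -202.7   72.9] [ 3.138e+00 -2.000e-03  1.444e+00] [-3.6  3.7 19.6]
52.0 10 x [514.1 514.6 527.9 528.5] mid 521.3 y [-206.8 -196.  -187.9]
271 182
[0.861 0.778 0.392] [ 0.001 -0.001 -0.    -0.     0.001  0.001  0.   ]
```

View pics/turned.png

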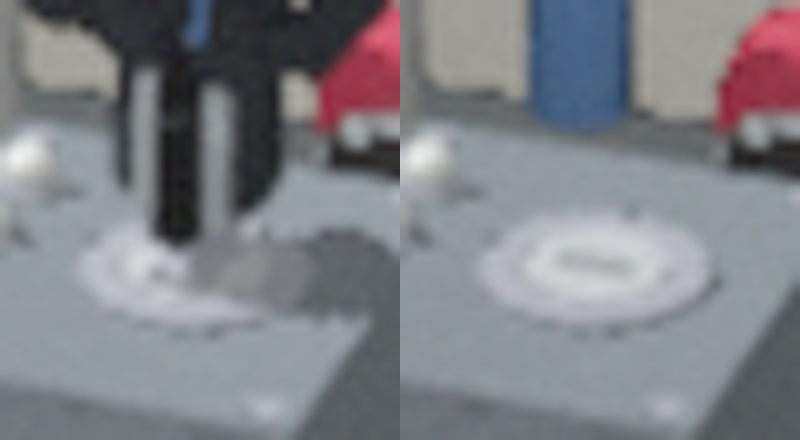

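The moment jumped to 0.39 N m, well above the 0.14 N m spring, so the plug is against its stop. The picture shows the key edge-on at (180,200), turned a quarter and still gripped with its collar on the face. The arm is still, so I'll hand in.

```bash
python3 -c "
from workcell import *
print(job_done())"
```

```text
the job is handed in; nothing more can be done
None
```

I took the square-bowed key from the block, pushed it home in the switch and turned it clockwise to the stop. I handed the job in with it still gripped and held there; `job_done()` gave no verdict.

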